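Moisture check on the wooden scoring board

ROBOT

A 7-joint arm with a two-finger parallel gripper is mounted at the origin on the work surface. World frame = base frame: x ahead of the robot, y to its left, z up, the work surface at z = 0. Lengths are in m, angles in rad, forces in N, time in s.
With the tool pointing down it reaches from about 0.35 to 0.9 m from the base axis. Payload 8.1 kg.
Tool frame: the origin (TCP) lies on the centre line of the jaws, within the pads' length; the fingertips stand 14 mm ahead of it and the grasp point (between the pads) lies 5 mm behind it; z points along the fingers, y is the direction in which the jaws open and shut (so a half turn about z gives the same grasp; the last joint's range is limited). The gripper opens to 92 mm and grips with 3 to 60 N. Pads are 19 mm wide; open, the fingers measure 130 mm over their backs; the gripper's body (75 mm by 190 mm) begins 47 mm behind the grasp point.
Start: joints at [-1.348, 0.434, 0.025, 1.573, -0.012, 1.134, -0.075], TCP at [0.2, 0.592, 0.241] pointing down, gripper open.
Joint ranges: [-2.62, 2.62], [-0.44, 2.09], [-1.27, 1.32], [0.08, 2.57], [-1.32, 4.46], [0.12, 2], [-2.74, 2.74]. Speed limits (rad/s): [2.22, 2.22, 3.01, 3.01, 3.14, 3.14, 3.14].

INTERFACE

Orientations are given as a rotation vector (axis times angle).
In Python, from cell import observe, eyes, arm gives the robot as it stands.
- The arm moves only by the tool step_arm, never from a script. Its argument "series" is a list that holds one entry, the list of rows, each a list of 5 numbers: the finger opening in m, from 0 to 0.0918, then the shift along the world's x, y, z in m, then the turn about the world's z in degrees. In form: [[[hand, dx, dy, dz, spin], ...]]. A call has 1 to 20 rows; each row is the pose to reach, as a shift and turn from the pose measured when the call began; what a row does not reach only later rows make up. A row lasts 1/12 s, in which the tool goes at most 41.7 mm and 7.16 degrees, less where a joint would pass 70% of its speed; a pose out of reach is approached as far as the arm can. A call with a gripper value outside its range is refused whole. The fingers move at their own pace and stop on an object; "squeeze" is the grip in N (left out, the last holds). Time passes only in rows, so rows that repeat a pose let the fingers close. It gives the time, the measured TCP pose, the force and the opening at its end, in the units of the state.
- observe(): the state, without advancing time (a new reading comes with each control period).
- eyes.get_image(name): name is "scene" or "top"; returns (picture, depth): 420x560x3 uint8, red, green, blue; 420x560 float32, m along the optical axis (not along the pixel's ray), 0 where there is no reading.
- eyes.camera_params(name): a dict with "intrinsics" (3x3 intrinsics, pixels), "position" and "attitude" of the camera in the world. Camera axes: x right, y down, z forward; pixel columns grow to the right and rows downward; lengths in m; the calibration is good to about 2 mm. A picture is of the moment at which its call begins. camera_params takes no time and is no camera call.
- arm.sign_off(): hands the job in, once; it reports no verdict.
The state is a dict: "clock": time; "joints": joint angles; "dq": joint speeds; "joint_efforts": joint torques, N m; "position": TCP position; "ee_rot": TCP orientation; "force": force on the tool from outside, world axes, zero at the start; "ft_torque": the same for the moment, N m; "width": opening from 0.0 (shut) to 1.0 (fully open).
Only numpy, scipy, OpenCV 4.12 (cv2) and the standard library are available. Lean on these libraries where they do the work, as an engineer would, in place of code of your own. Each camera call takes 0.05 s, during which the arm holds its last target.

TASK

Check the rained-on wooden scoring board with the moisture meter: press the meter's keys fully down one at a time, first the big round key, then the bar-shaped key, then the small round key. Then take the probe out of its stand and set its spring tip inside the ring mark on the sloping board (not the square mark), with the probe square to the board's face, pushed gently until the tip has sunk about halfway in. Finish while still gripping the probe there for the reading; do not let go, and leave the other things on the table where they are.

Things in the scene. Friction and masses are not known exactly. Their poses are not given: they have to be found in the camera images.
- meter: Moisture meter: fixed grey case, 110 (x) by 160 (y) by 40 mm high; origin at the centre of its underside, z up. Dark display on the +x half of its top; three black keys in a row 18 mm to -x of the middle: bar key at y +50 mm, small round key at y 0, big round key at y -50 mm. The meter and the probe's stand may change sides of the table.
- key_big_top (a point): Centre of the top of the big round key, 30 mm in diameter. It stands 9 mm above the case (49 mm above the table) when up.
- key_bar_top (a point): Centre of the top of the bar-shaped key, 34 mm (along the meter's x) by 14 mm. It stands 9 mm above the case (49 mm above the table) when up.
- key_small_top (a point): Centre of the top of the small round key, 16 mm in diameter. It stands 9 mm above the case (49 mm above the table) when up.
- key_big (a joint): Travel of the big round key, m: 0 up, 0.005 fully down. A spring lifts it; about 1.4 N starts it, about 5 N takes it fully down; beyond 3.5 mm counts as pressed while the other two keys are up.
- key_bar (a joint): Travel of the bar-shaped key, m: 0 up, 0.005 fully down. A spring lifts it; about 1.4 N starts it, about 5 N takes it fully down; beyond 3.5 mm counts as pressed while the other two keys are up.
- key_small (a joint): Travel of the small round key, m: 0 up, 0.005 fully down. A spring lifts it; about 1.4 N starts it, about 5 N takes it fully down; beyond 3.5 mm counts as pressed while the other two keys are up.
- stand: Fixed grey block, 64 by 64 mm, 90 mm high, with one upright hole (21 mm wide, right through) in the middle of its top, in which the probe hangs; origin at the centre of its underside.
- probe: Loose probe, 120 g, hanging upright by its collar in the stand; round, so yaw is free. Origin: centre of the collar's underside, 90 mm over the table; z from tip to top. Collar 36 mm wide, 8 thick; above it the handle, 26 mm wide, to z +78; below a barrel 16 mm wide to z -55, then the spring tip, 6 mm wide, to z -75. Grip the handle, e.g. at z +45; it clears the hole after an 80 mm lift.
- tip_point (a point): End of the probe's spring tip, on the probe's axis, 75 mm below the probe's origin while the spring is not pushed in; its z runs up along the probe.
- tip (a joint): How far the spring tip is pushed into the probe, m: 0 fully out, 0.012 at the stop. It starts to move at about 1.5 N and takes 0.4 N more per mm: about 3.9 N when halfway (6 mm), 6.3 N at the stop.
- board: Wooden scoring board on a fixed stand, 110 (x, up the slope) by 220 (y) by 18 mm thick, rising away from the robot at 0.35 rad (20 degrees). Origin: centre of its underside, 35 mm over the table; z: outward normal of the face, which lies at z +18. Peg holes and three pegs 16 mm high in its middle, an inlaid dark ring at the +y end, a dark square outline at the -y end.
- ring_mark (a point): Centre of the ring mark, on the board's face (board frame 0, +80, +18 mm). The dark ring is 21 mm inside, 26 mm outside, flush with the face. Axes as the board: z is the outward normal of the face.
- jar: Bystander: empty glass jar, 100 mm in diameter, with a steel lid and knob, 164 mm high in all; origin at the centre of its underside.
- ashtray: Bystander: orange ceramic ashtray, 120 mm in diameter, 34 mm high; origin at the centre of its underside.
- mug: Bystander: white mug, 80 mm in diameter, 90 mm high, handle towards its +y; origin at the centre of its underside.
- card_box: Bystander: cardboard card box, 65 by 92 by 20 mm; origin at the centre of its underside.
- teaspoon: Bystander: steel teaspoon, 140 mm long, lying along its x.
- domino_pile: Bystander: low pile of cream dominoes, about 120 by 100 mm, 30 mm high, that moves as one; origin at the centre of its underside.
- domino_a: Bystander: cream domino lying flat, 50 by 25 by 10 mm; origin at the centre of its underside.
- domino_b: Bystander: cream domino lying flat, 50 by 25 by 10 mm; origin at the centre of its underside.
There are look-alikes about, which are no part of the job. What is shaped like the meter but blue or yellow is not meant.

How it is judged:
On the way, in this order (a step that is already met when the one before it is completed fails the run):
1. the big round key is pressed down, the other keys being up (value of joint key_big above 0.0035 m and value of joint each of key_bar, key_small below 0.0015 m), for 0.05 s.
2. then the bar-shaped key, the others being up (value of joint key_bar above 0.0035 m and value of joint each of key_big, key_small below 0.0015 m), for 0.05 s.
3. then the small round key, the others being up (value of joint key_small above 0.0035 m and value of joint each of key_big, key_bar below 0.0015 m), for 0.05 s.
4. then the probe is gripped and clear of its stand (height (world z) of tip_point above 0.095 m and contact force between the fingers and probe above 2 N), for 0.1 s.
At the end, for the whole second after the job is handed in: The gripper holds the probe still with the end of its tip within 9 mm of the centre of the ring mark, the probe within 0.14 rad (8 degrees) of square to the board's face, the spring tip pushed in between 3 and 10 mm, pressing on the board with 1 to 9 N, off the stand, and all keys up again (distance between tip_point and ring_mark below 0.009 m and angle between the z axis of probe and the z axis of board, either way round below 0.14 rad and z of probe in the frame of board above 0.05 m and value of joint tip between 0.003 and 0.01 m and contact force between probe and board between 1 and 9 N and contact force between the fingers and probe above 2 N and contact force between probe and stand below 0.2 N and linear speed of probe below 0.02 m/s and value of joint each of key_big, key_bar, key_small below 0.0015 m); the arm keeps its last pose, push and grip.
It fails at once if the probe is jabbed on the board (over 20 N) (contact force between probe and board above 20 N).
It fails at once if a bystander (jar, ashtray, mug, card box, teaspoon, pile or a loose domino) is moved by more than 30 mm (distance of any of jar, ashtray, mug, card_box, teaspoon, domino_pile, domino_a, domino_b from where it was at the start of the episode above 0.03 m).
It fails at once if the jar or the mug is tipped (angle between any of jar, mug's own z axis and vertical above 0.5 rad).
It also fails if it takes over 72 s, if anything falls off the work surface, if the arm or the gripper's body presses on something with over 40 N, if the wrist force passes 120 N, or if a joint passes its speed limit or range.

## Working session

There is one attempt and no reset: what is moved stays moved. The work goes in short steps, Python scripts to look and compute and a tool call to move; the robot and the scene stay as the last step left them, time stands still between calls to the robot, and variables do not carry over. Pictures are saved under pics/ and viewed, and the job is handed in when it is done.

Besides the shell and the picture viewer there is one more tool, called after ">>>" by a JSON object that holds its "fn" and its "kwargs". step_arm: Moves the arm, as the interface text tells. Its arguments: {"type":"object","properties":{"series":{"type":"array"},"squeeze":{"type":"number"}},"required":["series"]}

```bash
ls; mkdir -p pics; cat > h.py <<'E'
import numpy as np,cv2
from scipy.spatial.transform import Rotation as R
from cell import observe,eyes,arm
def cam(n):
    p=eyes.camera_params(n);K=np.array(p["intrinsics"]);t=np.array(p["position"]);a=np.array(p["attitude"])
    M=a if a.shape==(3,3) else R.from_rotvec(a).as_matrix() if a.size==3 else R.from_quat(a).as_matrix()
    return K,t,M
def ray(n,u,v,z):
    K,t,M=cam(n);d=M@np.linalg.solve(K,[u,v,1]);return t+d*(z-t[2])/d[2]
def dp(n,u,v,D):
    K,t,M=cam(n);return t+M@(np.linalg.solve(K,[u,v,1])*D)
def proj(n,P):
    K,t,M=cam(n);q=K@(M.T@(np.array(P)-t));return q[:2]/q[2]
E
python3 - <<'E'
from h import *
print(observe())
for n in("scene","top"):
    print(eyes.camera_params(n))
    im,d=eyes.get_image(n);cv2.imwrite(f"pics/{n}0.png",im[:,:,::-1]);np.savez(f"{n}0.npz",im=im,d=d)
E
```

```text
pics
{'clock': 0.0, 'joints': array([-1.34759694,  0.43523576,  0.02495794,  1.57406829, -0.01159993,
        1.13401897, -0.07509276]), 'dq': array([ 0.00047019, -0.00161879, -0.00042424, -0.00100857, -0.00073975,
        0.00145376, -0.00012463]), 'joint_efforts': array([-1.17816533e-03, -6.67853451e+01,  9.84041020e-01, -3.14449561e+01,
       -6.07503718e-02,  4.31913813e-02,  1.84546111e-04]), 'position': array([0.19993025, 0.59164892, 0.23994799]), 'ee_rot': array([-5.09559755e-01, -3.09986960e+00,  2.48315586e-03]), 'force': array([ 0.35283958,  0.62658772, -1.48885703]), 'ft_torque': array([ 0.04386445, -0.01439077, -0.00761868]), 'width': 1.002357410568829}
{'intrinsics': array([[483.73072809,   0.        , 274.96720204],
       [  0.        , 483.73072809, 213.30376769],
       [  0.        ,   0.        ,   1.        ]]), 'position': array([ 1.74003247, -0.04176081,  1.48745897]), 'attitude': array([-1.83684624, -1.78460471,  0.65020921])}
{'intrinsics': array([[473.96644358,   0.        , 280.91512581],
       [  0.        , 473.96644358, 209.9467179 ],
       [  0.        ,   0.        ,   1.        ]]), 'position': array([3.17279077e-01, 6.90492231e-04, 1.45876990e+00]), 'attitude': array([-2.14022407,  2.12383973, -0.16562535])}
```

View pics/scene0.png

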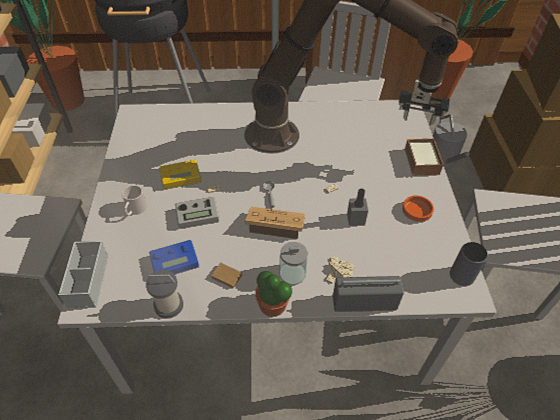

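View pics/top0.png

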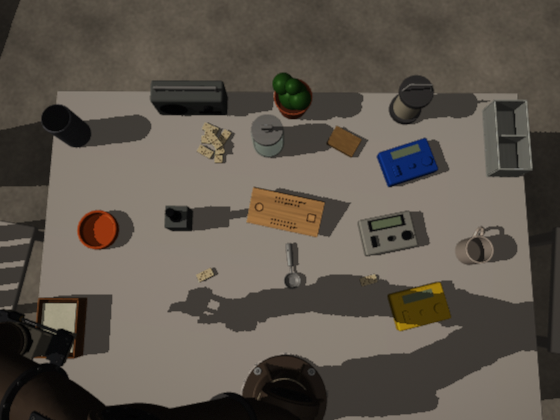

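The meter that fits is the grey case at top (388,233). The look-alikes are the blue case at (408,162), the yellow case at (420,306), and possibly the radio at (188,97) and the grey tray at (507,137). For the stand and probe, (177,217) fits; the dark cylinder at (67,125) is not it. The ring mark is at the left (+y) end of the board, about (259,207), and the square is at (311,217). I'll check these in close crops.

```bash
python3 - <<'E'
from h import *
im=np.load("top0.npz")["im"][:,:,::-1]
a=cv2.resize(im[200:265,345:430],None,fx=4.6,fy=4.6,interpolation=2)
b=cv2.resize(im[180:245,240:330],None,fx=4.4,fy=4.4,interpolation=2)
c=cv2.resize(im[195:240,150:200],None,fx=5,fy=5,interpolation=2)
o=np.zeros((600,800,3),np.uint8);o[:a.shape[0],:a.shape[1]]=a;o[:b.shape[0],400:400+b.shape[1]]=b;o[310:310+c.shape[0],:c.shape[1]]=c
sc=np.load("scene0.npz")["im"][:,:,::-1]
e=cv2.resize(sc[185:240,165:320],None,fx=3.3,fy=3.3,interpolation=2);o[310:310+e.shape[0],270:270+e.shape[1]]=e
o=cv2.convertScaleAbs(o,alpha=1.4)
cv2.imwrite("pics/crop1.png",o)
E
```

```text
(no output)
```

View pics/crop1.png

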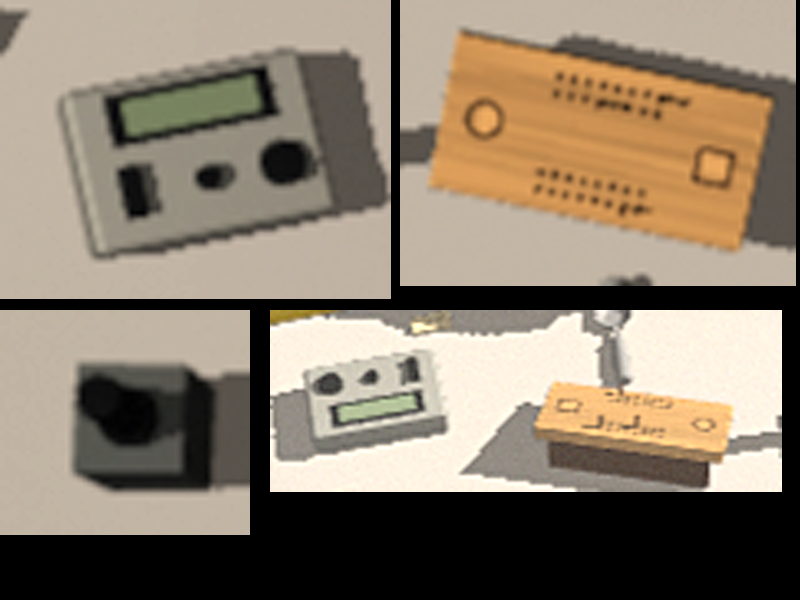

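```bash
cat >> h.py <<'E'
def cloud(n,im,d):
    K,t,M=cam(n);v,u=np.mgrid[:d.shape[0],:d.shape[1]]
    q=np.stack([u,v,np.ones_like(u)],-1)@np.linalg.inv(K).T*d[...,None]
    P=q@M.T+t;P[d==0]=np.nan;return P
E
python3 - <<'E'
from h import *
for n,boxes in(("top",dict(meter=(200,265,345,430),board=(180,245,240,330),stand=(195,240,150,200))),
               ("scene",dict(meter=(192,230,170,225),board=(200,245,240,310),stand=(180,230,340,375)))):
    z=np.load(n+"0.npz");im,d=z["im"].astype(int),z["d"];P=cloud(n,im,d)
    for k,(a,b,c,e) in boxes.items():
        p=P[a:b,c:e].reshape(-1,3);C=im[a:b,c:e].reshape(-1,3);C1=C.max(1)
        if k=="meter":
            m=(p[:,2]>.034)&(p[:,2]<.056)
            r=cv2.minAreaRect(p[m][:,:2].astype(np.float32)*1000);print(n,k,r,np.median(p[m],0))
            # rays on z=.049
            mask=((im[a:b,c:e].max(2)<45)).astype(np.uint8)
            N,L,S,ce=cv2.connectedComponentsWithStats(mask)
            for i in range(1,N):
                if S[i,4]>8: print("  dark",S[i],ce[i]+[c,a],ray(n,*(ce[i]+[c,a]),.049).round(4))
        if k=="board":
            m=(C[:,0]>C[:,2]*1.5)&(C[:,0]>70)&(p[:,2]>.02)
            q=p[m];r=cv2.minAreaRect(q[:,:2].astype(np.float32)*1000);print(n,k,r)
            cen=np.median(q,0);_,_,V=np.linalg.svd(q-q.mean(0));print("  n",V[2]*np.sign(V[2,2]),"long",V[0],"cen",q.mean(0))
        if k=="stand":
            m=(p[:,2]>.08)&(p[:,2]<.096);print(n,k,cv2.minAreaRect(p[m][:,:2].astype(np.float32)*1000))
            m=(p[:,2]>.155);print("  probe top",m.sum(),np.median(p[m],0),cv2.minEnclosingCircle(p[m][:,:2].astype(np.float32)*1000), p[m][:,:2].mean(0))
E
```

```text
top meter ((486.6917724609375, -306.55169677734375), (109.2984848022461, 160.66671752929688), 11.675414085388184) [ 0.48625623 -0.30577406  0.0408186 ]
  dark [ 23  15  37  17 128] [385.484375  222.7734375] [ 0.5134 -0.2996  0.049 ]
  dark [57 31 11  9 81] [406.7037037  234.85185185] [ 0.4775 -0.3618  0.049 ]
  dark [26 36  7 11 58] [374.03448276 241.0862069 ] [ 0.4581 -0.2641  0.049 ]
  dark [43 36  6  5 26] [390.65384615 238.        ] [ 0.4677 -0.3138  0.049 ]
top board ((544.7137451171875, 3.4070053100585938), (219.51080322265625, 104.91024017333984), 77.77593994140625)
  n [-0.33930252  0.06834325  0.93819135] long [-0.20384503 -0.97900021 -0.00240577] cen [0.54484334 0.00294947 0.05246053]
top stand ((524.5140380859375, 323.0499267578125), (66.25408172607422, 65.85265350341797), 89.00764465332031)
  probe top 72 [0.52258875 0.32234559 0.16775497] ((524.5175170898438, 323.4391174316406), 13.349081039428711) [0.5230396  0.32188181]
scene meter ((492.1284484863281, -314.3412170410156), (117.58870697021484, 158.79107666015625), 12.265472412109375) [ 0.49460297 -0.31325182  0.04026386]
scene board ((548.4969482421875, -2.7804336547851562), (219.1173553466797, 118.65663146972656), 79.74187469482422)
  n [-0.29110458  0.06208466  0.95467461] long [ 0.19950959  0.97989162 -0.00288903] cen [ 0.55749925 -0.00345623  0.05413722]
scene stand ((526.748291015625, 316.59521484375), (70.81964111328125, 66.82032012939453), 1.2100502252578735)
  probe top 41 [0.52750957 0.31628468 0.16444833] ((526.5828857421875, 315.61383056640625), 14.526647567749023) [0.52736522 0.315617  ]
```

>>> {"fn": "step_arm", "kwargs": {"series": [[[0,0.2,-0.3,0.02,7],[0,0.2,-0.3,0.02,7],[0,0.2,-0.3,0.02,7],[0,0.2,-0.3,0.02,7],[0,0.2,-0.3,0.02,7],[0,0.2,-0.3,0.02,7],[0,0.2,-0.3,0.02,7],[0,0.2,-0.3,0.02,7],[0,0.278,-0.7,0.02,7],[0,0.278,-0.7,0.02,7],[0,0.278,-0.7,0.02,7],[0,0.278,-0.7,0.02,7],[0,0.278,-0.7,0.02,7],[0,0.278,-0.7,0.02,7],[0,0.278,-0.7,0.02,7],[0,0.278,-0.7,0.02,7],[0,0.278,-0.7,0.02,7],[0,0.278,-0.7,0.02,7],[0,0.278,-0.7,0.02,7],[0,0.278,-0.7,0.02,7]]]}}

```text
clock: 1.77
position: [0.4779, -0.1134, 0.26]
ee_rot: [0.33, 3.124, -0.006]
force: [0.1, -0.7, 0.3]
width: 0.007
```

>>> {"fn": "step_arm", "kwargs": {"series": [[[0,0,-0.25,0,0],[0,0,-0.25,0,0],[0,0,-0.25,0,0],[0,0,-0.25,0,0],[0,0,-0.25,0,0],[0,0,-0.25,0,0],[0,0,-0.25,-0.04,0],[0,0,-0.25,-0.08,0],[0,0,-0.25,-0.12,0],[0,0,-0.25,-0.15,0],[0,0,-0.25,-0.15,0],[0,0,-0.25,-0.15,0]]]}}

```text
clock: 2.77
position: [0.4773, -0.3621, 0.1091]
ee_rot: [-0.329, -3.121, 0.003]
force: [0.0, -0.5, -0.1]
width: 0.007
```

```bash
python3 - <<'E'
from h import *
s=observe();print(s["position"],s["ee_rot"])
T=s["position"]-[0,0,.014]
o=[]
for n in("scene","top"):
    im,d=eyes.get_image(n);np.savez(f"{n}1.npz",im=im,d=d)
    u=proj(n,T);k=proj(n,[.478,-.3625,.049]);print(n,u,k)
    im=im[:,:,::-1].copy();x,y=u.astype(int);c=im[y-40:y+40,x-50:x+50]
    c=cv2.resize(c,None,fx=4,fy=4,interpolation=2)
    cv2.circle(c,tuple(((u-[x-50,y-40]+.5)*4).astype(int)),3,(0,0,255),1)
    cv2.circle(c,tuple(((k-[x-50,y-40]+.5)*4).astype(int)),3,(0,255,0),1);o.append(c)
cv2.imwrite("pics/c2.png",cv2.convertScaleAbs(np.hstack(o),alpha=1.8))
E
```

```text
[ 0.47732298 -0.36205196  0.10906724] [-3.29320602e-01 -3.12130635e+00  2.63503635e-03]
scene [181.76710346 197.87320251] [183.33283596 205.82845614]
top [410.83860641 233.13682624] [406.92823905 234.6846626 ]
```

View pics/c2.png

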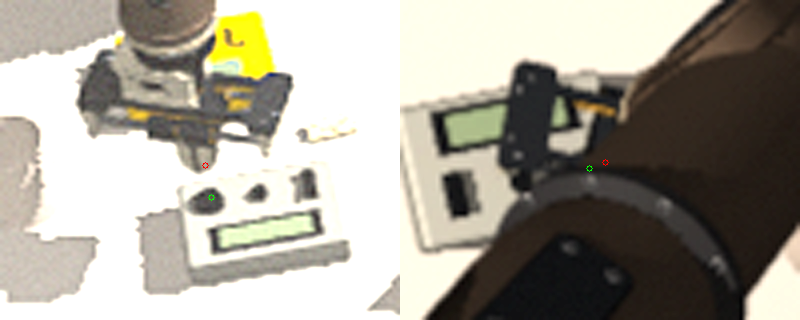

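The scene crop shows the fingertip at crop (197,165), just above the big key at (207,200). The top view is blocked by the wrist. The scene camera has a bias of about 1–2 px, which is within the key's radius, so I'll press.

>>> {"fn": "step_arm", "kwargs": {"series": [[[0,0.001,0.001,-0.03,0],[0,0.001,0.001,-0.042,0],[0,0.001,0.001,-0.046,0],[0,0.001,0.001,-0.049,0],[0,0.001,0.001,-0.051,0],[0,0.001,0.001,-0.051,0],[0,0.001,0.001,-0.051,0]]]}}

```text
clock: 3.45
position: [0.4804, -0.3631, 0.0619]
ee_rot: [0.33, 3.121, -0.007]
force: [-0.4, 1.8, 2.0]
width: 0.002
```

>>> {"fn": "step_arm", "kwargs": {"series": [[[0,-0.002,0.001,-0.003,0],[0,-0.002,0.001,-0.005,0],[0,-0.002,0.001,-0.006,0],[0,-0.002,0.001,-0.006,0],[0,-0.002,0.001,-0.006,0]]]}}

```text
clock: 3.87
position: [0.4794, -0.3628, 0.058]
ee_rot: [0.329, 3.118, -0.009]
force: [-2.8, 3.0, 20.4]
width: 0.007
```

>>> {"fn": "step_arm", "kwargs": {"series": [[[0,0,0,0.02,0],[0,0,0,0.04,0],[0,-0.01,0.05,0.04,0],[0,-0.021,0.099,0.04,0],[0,-0.021,0.099,0.04,0],[0,-0.021,0.099,0.03,0],[0,-0.021,0.099,0.02,0],[0,-0.021,0.099,0.01,0],[0,-0.021,0.099,0.01,0]]]}}

```text
clock: 4.62
position: [0.4573, -0.2646, 0.0659]
ee_rot: [0.332, 3.12, -0.009]
force: [-0.1, 0.4, 1.2]
width: 0.005
```

```bash
python3 - <<'E'
from h import *
s=observe();print(s["position"],s["ee_rot"])
T=s["position"]-[0,0,.014]
o=[]
for n in("scene","top"):
    im,d=eyes.get_image(n)
    u=proj(n,T);k=proj(n,[.4585,-.2641,.049]);print(n,u,k)
    im=im[:,:,::-1].copy();x,y=u.astype(int);c=im[y-40:y+40,x-50:x+50]
    c=cv2.resize(c,None,fx=4,fy=4,interpolation=2)
    cv2.circle(c,tuple(((u-[x-50,y-40]+.5)*4).astype(int)),3,(0,0,255),1)
    cv2.circle(c,tuple(((k-[x-50,y-40]+.5)*4).astype(int)),3,(0,255,0),1);o.append(c)
cv2.imwrite("pics/c3.png",cv2.convertScaleAbs(np.hstack(o),alpha=1.6))
E
```

```text
[ 0.45734217 -0.2645698   0.06592711] [ 0.33183744  3.11995508 -0.0088765 ]
scene [208.4772901  200.90180266] [208.6545363  201.60717653]
top [374.384772   241.24889625] [374.03414418 240.95613025]
```

View pics/c3.png

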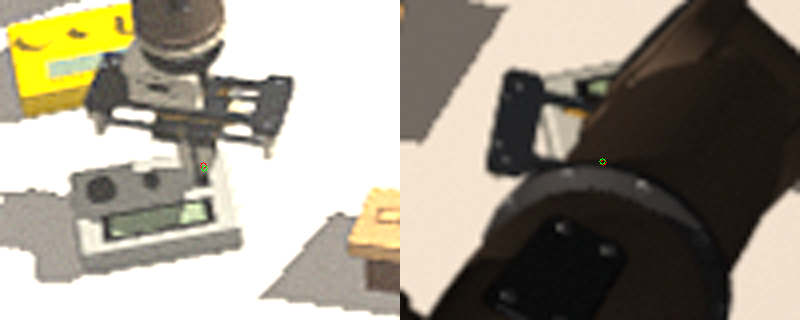

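The fingertips are over the bar key at crop (200,165), and the big and small keys are up. I'll press the bar.

>>> {"fn": "step_arm", "kwargs": {"series": [[[0,0.001,0,-0.004,0],[0,0.001,0,-0.007,0],[0,0.001,0,-0.009,0],[0,0.001,0,-0.011,0],[0,0.001,0,-0.011,0],[0,0.001,0,-0.011,0]]]}}

```text
clock: 5.22
position: [0.4592, -0.2663, 0.0579]
ee_rot: [0.334, 3.116, -0.01]
force: [-5.3, 0.5, 24.0]
width: 0.003
```

>>> {"fn": "step_arm", "kwargs": {"series": [[[0,0,0,0.015,0],[0,0,0,0.03,0],[0,0.004,-0.02,0.03,0],[0,0.008,-0.047,0.03,0],[0,0.008,-0.047,0.02,0],[0,0.008,-0.047,0.01,0],[0,0.008,-0.047,0.009,0]]]}}

```text
clock: 5.8
position: [0.466, -0.3122, 0.0649]
ee_rot: [0.335, 3.119, -0.008]
force: [0.1, 0.3, 0.3]
width: 0.009
```

```bash
python3 - <<'E'
from h import *
s=observe();print(s["position"],s["force"])
T=s["position"]-[0,0,.014]
n="scene"
im,d=eyes.get_image(n)
u=proj(n,T);k=proj(n,[.4677,-.3130,.049]);print(n,u,k)
im=im[:,:,::-1].copy();x,y=u.astype(int);c=im[y-40:y+40,x-50:x+50]
cv2.imwrite("pics/c4.png",cv2.convertScaleAbs(cv2.resize(c,None,fx=6,fy=6,interpolation=2),alpha=1.6))
E
```

```text
[ 0.46600954 -0.31224034  0.06489886] [0.13315456 0.25932083 0.2570845 ]
scene [196.29467336 202.96186355] [196.1285837  203.60376093]
```

View pics/c4.png

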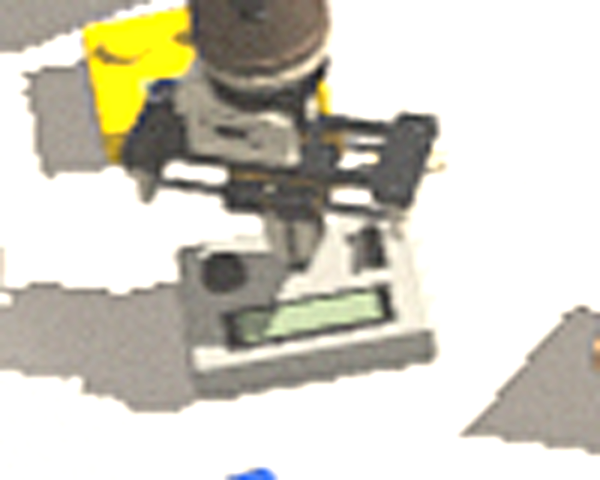

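The fingertips are at crop (295,255), over the small key and midway between the big key (222,270) and the bar (370,248). Both of those are up.

>>> {"fn": "step_arm", "kwargs": {"series": [[[0,0.001,-0.001,-0.004,0],[0,0.001,-0.001,-0.006,0],[0,0.001,-0.001,-0.008,0],[0,0.001,-0.001,-0.01,0],[0,0.001,-0.001,-0.01,0],[0,0.001,-0.001,-0.01,0]]]}}

```text
clock: 6.35
position: [0.4672, -0.3122, 0.0576]
ee_rot: [0.334, 3.118, -0.005]
force: [-9.4, 7.4, 34.8]
width: 0.002
```

>>> {"fn": "step_arm", "kwargs": {"series": [[[0,0,0,0.03,0],[0.0918,0,0,0.07,0],[0.0918,0,0.02,0.11,0],[0.0918,0,0.05,0.15,0],[0.0918,0.01,0.09,0.19,0],[0.0918,0.02,0.13,0.2,0],[0.0918,0.03,0.17,0.2,0],[0.0918,0.04,0.21,0.2,0],[0.0918,0.05,0.25,0.2,0],[0.0918,0.058,0.29,0.2,0],[0.0918,0.058,0.33,0.2,0],[0.0918,0.058,0.37,0.2,0],[0.0918,0.058,0.41,0.2,0],[0.0918,0.058,0.45,0.2,0],[0.0918,0.058,0.49,0.2,0],[0.0918,0.058,0.53,0.2,0],[0.0918,0.058,0.57,0.2,0],[0.0918,0.058,0.61,0.2,0],[0.0918,0.058,0.634,0.2,0],[0.0918,0.058,0.634,0.2,0]]]}}

```text
clock: 8.02
position: [0.5222, 0.331, 0.2566]
ee_rot: [0.317, 3.122, 0.0]
force: [-1.5, 0.6, -1.1]
width: 1.001
```

```bash
python3 - <<'E'
from h import *
s=observe();print(s["position"],s["force"])
o=[]
for n in("scene","top"):
    im,d=eyes.get_image(n);np.savez(f"{n}5.npz",im=im,d=d)
    im=im[:,:,::-1].copy()
    T=s["position"]-[0,0,.014];u=proj(n,T);x,y=u.astype(int);c=cv2.resize(im[y-50:y+50,x-50:x+50],None,fx=4,fy=4,interpolation=2)
    cv2.circle(c,tuple(((u-[x-50,y-50]+.5)*4).astype(int)),3,(0,0,255),1);o.append(c)
cv2.imwrite("pics/c5.png",cv2.convertScaleAbs(np.hstack(o),alpha=1.6))
# meter after pressing, ring mark
for n,(a,b,c,e) in (("top",(195,222,248,272)),("scene",(205,240,285,310))):
    z=np.load(n+("0" if n=="top" else "0")+".npz");im=z["im"];P=cloud(n,im,z["d"])
    cv2.imwrite(f"pics/ring_{n}.png",cv2.resize(im[a:b,c:e,::-1],None,fx=14,fy=14,interpolation=0))
E
```

```text
[0.52223112 0.33097091 0.25660108] [-1.50187057  0.59049252 -1.09659097]
```

View pics/c5.png

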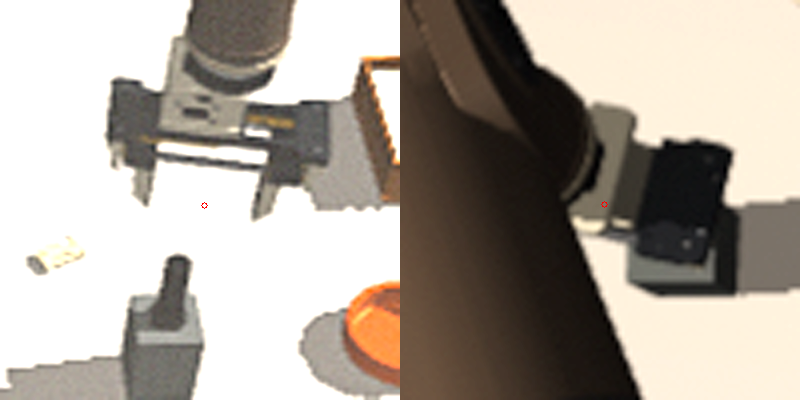

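View pics/ring_top.png

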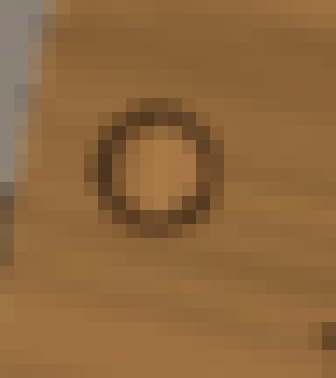

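View pics/ring_scene.png

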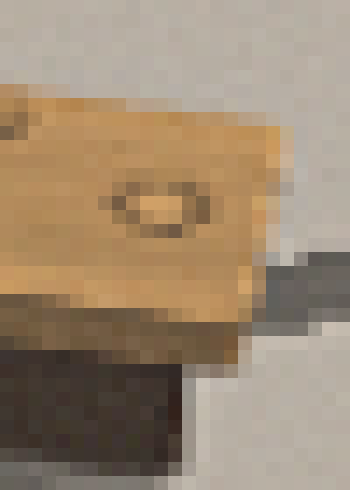

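>>> {"fn": "step_arm", "kwargs": {"series": [[[0.0918,0.0025,-0.011,-0.03,0],[0.0918,0.0025,-0.011,-0.06,0],[0.0918,0.0025,-0.011,-0.09,0],[0.0918,0.0025,-0.011,-0.11,0],[0.0918,0.0025,-0.011,-0.1265,0],[0.0918,0.0025,-0.011,-0.1265,0],[0.0918,0.0025,-0.011,-0.1265,0]]]}}

```text
clock: 8.7
position: [0.5266, 0.311, 0.1304]
ee_rot: [0.331, 3.12, -0.008]
force: [0.0, 0.1, 0.3]
width: 1.002
```

```bash
python3 - <<'E'
from h import *
s=observe();print(s["position"],s["force"])
n="scene"
im,d=eyes.get_image(n)
im=im[:,:,::-1].copy()
T=s["position"]+[0,0,.005];u=proj(n,T);x,y=u.astype(int);c=cv2.resize(im[y-50:y+50,x-50:x+50],None,fx=6,fy=6,interpolation=2)
cv2.circle(c,tuple(((u-[x-50,y-50]+.5)*6).astype(int)),3,(0,0,255),1)
cv2.imwrite("pics/c6.png",cv2.convertScaleAbs(c,alpha=1.6))
E
```

```text
[0.52661994 0.31097918 0.13038112] [0.04687135 0.12970356 0.32698042]
```

View pics/c6.png

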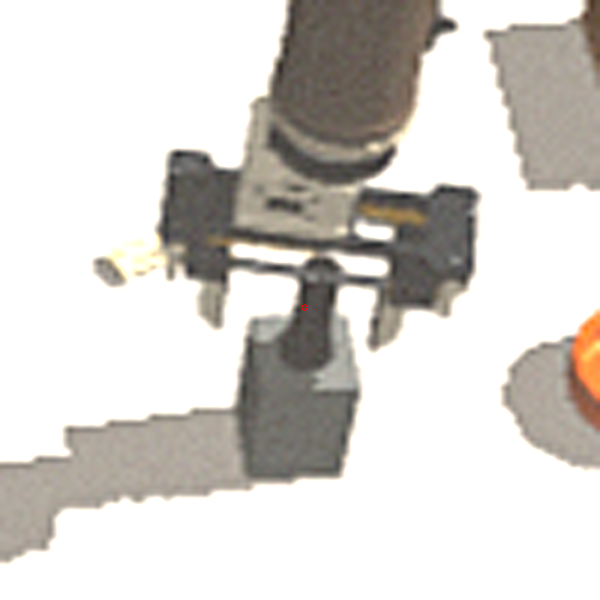

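The finger midpoint is at crop x≈296 and the handle axis at about 313, so the probe is about 8 mm further towards +y, at y≈0.319. I'll correct for that and then close.

>>> {"fn": "step_arm", "kwargs": {"series": [[[0.0918,-0.002,0.0085,0,0],[0.0918,-0.002,0.0085,0,0],[0.06,-0.002,0.0085,0,0],[0.03,-0.002,0.0085,0,0],[0.015,-0.002,0.0085,0,0],[0.015,-0.002,0.0085,0,0],[0.015,-0.002,0.0085,0,0],[0.015,-0.002,0.0085,0,0]]], "squeeze": 15}}

```text
clock: 9.42
position: [0.5253, 0.32, 0.1314]
ee_rot: [0.33, 3.119, -0.006]
force: [0.7, 0.3, 0.1]
width: 0.616
```

>>> {"fn": "step_arm", "kwargs": {"series": [[[0.015,0,0,0,0],[0.015,0,0,0,0],[0.015,0,0,0,0],[0.015,0,0,0,0],[0.015,0,0,0,0],[0.015,0,0,0,0]]]}}

```text
clock: 9.92
position: [0.5253, 0.3201, 0.1314]
ee_rot: [0.33, 3.119, -0.006]
force: [-0.1, 0.9, -0.5]
width: 0.279
```

>>> {"fn": "step_arm", "kwargs": {"series": [[[0.015,0,0,0.02,0],[0.015,0,0,0.04,0],[0.015,0,0,0.054,0],[0.015,0,0,0.054,0],[0.015,0,0,0.054,0],[0.015,0,0,0.054,0]]]}}

```text
clock: 10.42
position: [0.5247, 0.3199, 0.1843]
ee_rot: [0.33, 3.12, -0.007]
force: [-0.0, 0.2, -1.0]
width: 0.277
```

```bash
cat > look.py <<'E'
from h import *
import sys
def look(name,P,alpha=1.6,r=50,views=("scene","top"),mk=()):
    s=observe();o=[]
    for n in views:
        im,d=eyes.get_image(n);np.savez(f"{n}_{name}.npz",im=im,d=d)
        im=im[:,:,::-1].copy();u=proj(n,P);x,y=u.astype(int);f=400//(2*r)
        c=cv2.resize(im[y-r:y+r,x-r:x+r],None,fx=f,fy=f,interpolation=2)
        c=cv2.convertScaleAbs(c,alpha=alpha)
        for m in mk: cv2.circle(c,tuple(((proj(n,m)-[x-r,y-r]+.5)*f).astype(int)),2,(0,0,255),-1)
        o.append(c)
    cv2.imwrite(f"pics/{name}.png",np.hstack(o));print(s["position"],s["ee_rot"],s["force"],s["width"])
E
python3 - <<'E'
from look import *
p=observe()["position"];look("lift",p-[0,0,.03])
E
```

```text
[0.52467017 0.31985189 0.18427728] [ 0.33010936  3.1198939  -0.00710689] [-0.033391    0.17834418 -1.04015868] 0.27747443243436637
```

View pics/lift.png

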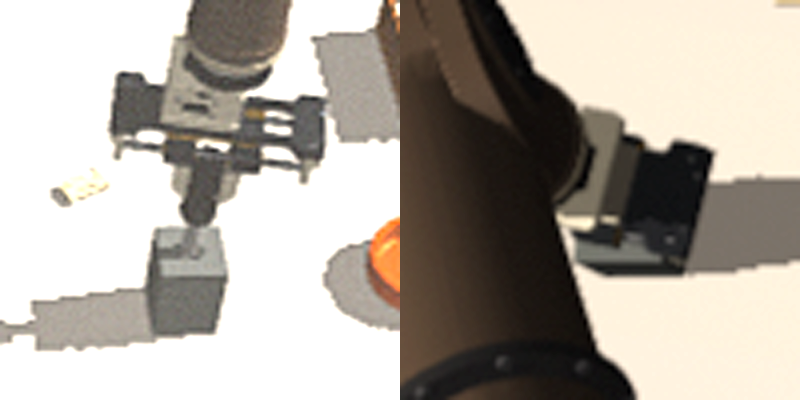

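The probe has lifted with the hand and its tip is still in the hole at crop (190,240). I'll pivot it about the jaw axis against the hole's edge.

>>> {"fn": "step_arm", "kwargs": {"series": [[[0.015,-0.005,0.001,0,0],[0.015,-0.01,0.002,0,0],[0.015,-0.015,0.003,0,0],[0.015,-0.02,0.004,0,0],[0.015,-0.025,0.005,0,0],[0.015,-0.025,0.005,0,0]]], "squeeze": 8}}

```text
clock: 11.02
position: [0.4982, 0.3254, 0.1841]
ee_rot: [0.328, 3.121, -0.008]
force: [1.1, 0.2, -1.2]
width: 0.285
```

```bash

python3 - <<'E'
from look import *
p=observe()["position"];look("tilt1",p-[0,0,.03],views=("scene",))
E
```

```text
[0.4982253  0.32537137 0.1840579 ] [ 0.32828619  3.12129784 -0.00769869] [ 1.12743885  0.21156547 -1.18811726] 0.28493782291369557
```

View pics/tilt1.png

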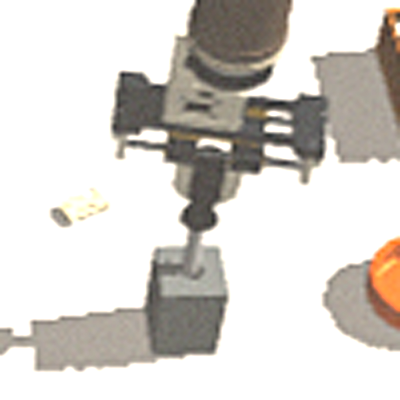

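>>> {"fn": "step_arm", "kwargs": {"series": [[[0.015,-0.005,0.001,0,0],[0.015,-0.01,0.002,0,0],[0.015,-0.014,0.003,0,0],[0.015,-0.017,0.004,0,0],[0.015,-0.017,0.004,0,0]]]}}

```text
clock: 11.48
position: [0.4809, 0.3294, 0.1842]
ee_rot: [0.328, 3.122, -0.008]
force: [-0.8, -0.7, -0.5]
width: 0.279
```

>>> {"fn": "step_arm", "kwargs": {"series": [[[0.015,0,0,0.02,0],[0.015,0,0,0.05,0],[0.015,0,0,0.08,0],[0.015,0,-0.03,0.1,0],[0.015,0,-0.07,0.1,0],[0.015,0,-0.1,0.1,0],[0.015,0,-0.1,0.1,0],[0.015,0,-0.1,0.1,0]]], "squeeze": 25}}

```text
clock: 12.15
position: [0.4809, 0.2273, 0.2845]
ee_rot: [0.333, 3.121, -0.007]
force: [0.3, 0.5, -2.1]
width: 0.281
```

```bash

python3 - <<'E'
from look import *
p=observe()["position"];n=np.array([-.335,.068,.94]);n/=np.linalg.norm(n)
g=p+[0,0,.005]
look("tilt2",p-[0,0,.05],r=40,mk=(g,g-.120*n))
E
```

```text
[0.48090483 0.22733317 0.28449593] [ 0.33347003  3.12127909 -0.00747634] [ 0.26434702  0.52392196 -2.09319727] 0.2805745951326277
```

View pics/tilt2.png

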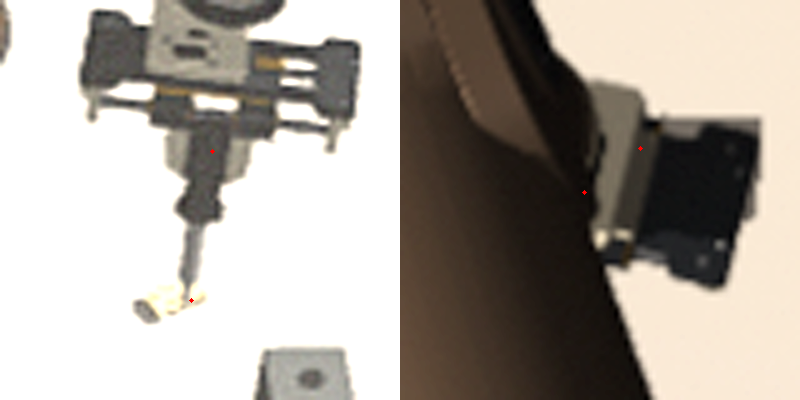

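```bash

cat > axis.py <<'E'
from h import *
def axis(f,p,n0=np.array([-.335,.068,.94]),L=.12):
    z=np.load(f);P=cloud("scene",z["im"],z["d"]);t=cam("scene")[1]
    n0=n0/np.linalg.norm(n0);g=p+[0,0,.005];ax=n0;pt=g
    W=P.reshape(-1,3);W=W[~np.isnan(W).any(1)]
    for it in range(6):
        s=(W-pt)@ax;r=np.linalg.norm(W-pt-s[:,None]*ax,axis=1)
        m=(s>-.095)&(s<-.052)&(r<.016)
        q=W[m];sq=s[m]
        view=t-q;view-= (view@ax)[:,None]*ax;view/=np.linalg.norm(view,axis=1)[:,None]
        # bin means
        X=[]
        for a in np.arange(-.095,-.052,.006):
            k=(sq>=a)&(sq<a+.006)
            if k.sum()>3: X.append((q[k]-.008*.8*view[k]).mean(0))
        X=np.array(X);c=X.mean(0);v=np.linalg.svd(X-c)[2][0];v*=np.sign(v[2]);
        ax=v;pt=c+v*((g-c)@v)
    print(m.sum(),"axis",ax.round(3),"angle to n0 deg",np.degrees(np.arccos(ax@n0)).round(1),"pt-g mm",((pt-g)*1000).round(1),"tip",(pt-ax*L).round(4))
    return ax,pt
E
python3 - <<'E'
from axis import *
axis("scene_tilt2.npz",observe()["position"])
E
```

```text
45 axis [-0.29   0.083  0.953] angle to n0 deg 2.8 pt-g mm [ 2.8 -6.9  1.5] tip [0.5181 0.2133 0.1761]
```

```bash

python3 - <<'E'
from h import *
for n,(a,b,c,e) in (("top",(198,216,252,265)),("scene",(214,226,291,303))):
    im=np.load(n+"0.npz")["im"].astype(float)
    g=im[a:b,c:e].sum(2);w=np.clip(np.median(g)-30-g,0,None)
    if n=="top": w[:, :]=np.where(np.arange(b-a)[:,None]>=0,w,0)
    v,u=np.mgrid[a:b,c:e];uc,vc=(w*u).sum()/w.sum(),(w*v).sum()/w.sum()
    k=w>20;print(n,uc,vc,"extent",u[k].min(),u[k].max(),v[k].min(),v[k].max(),ray(n,uc,vc,.0519).round(4))
c=np.array([.5447,.0032])
print("from rect",c+.08*np.array([.2035,.979]))
print("base",ray("top",285,395,0))
E
```

```text
top 258.3048305414881 206.6012855473315 extent 254 263 202 211 [0.5594 0.0822 0.0519]
scene 296.25668979187316 219.52527254707633 extent 293 299 218 221 [0.5626 0.0781 0.0519]
from rect [0.56098 0.08152]
base [ 0.00871552 -0.00211471  0.        ]
```

>>> {"fn": "step_arm", "kwargs": {"series": [[[0.015,0.01,-0.04,0,0],[0.015,0.02,-0.08,0,0],[0.015,0.03,-0.12,0,0],[0.015,0.034,-0.137,0,0],[0.015,0.034,-0.137,-0.03,0],[0.015,0.034,-0.137,-0.06,0],[0.015,0.034,-0.137,-0.09,0],[0.015,0.034,-0.137,-0.107,0],[0.015,0.034,-0.137,-0.107,0],[0.015,0.034,-0.137,-0.107,0]]]}}

```text
clock: 13.08
position: [0.5142, 0.0941, 0.1764]
ee_rot: [0.325, 3.125, -0.009]
force: [-0.5, -0.3, -1.1]
width: 0.283
```

```bash

python3 - <<'E'
from look import *
from axis import axis
p=observe()["position"]
look("hov",p+np.array([.04,-.01,-.1]),r=25,alpha=1.3)
axis("scene_hov.npz",p)
E
```

```text
[0.51415232 0.09414203 0.17642316] [ 0.32457976  3.12472974 -0.00877429] [-0.52141288 -0.34843336 -1.14197058] 0.2831848972875799
39 axis [-0.248  0.096  0.964] angle to n0 deg 5.4 pt-g mm [ 5.1 -2.7  1.6] tip [0.549  0.0799 0.0673]
```

View pics/hov.png

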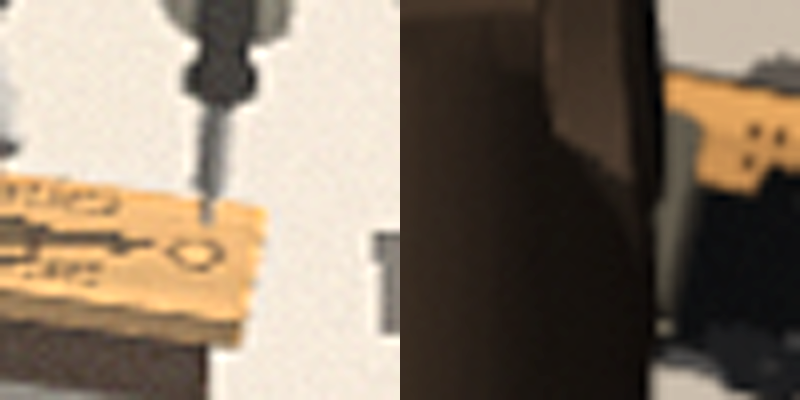

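```bash

python3 - <<'E'
from axis import *
ds=[]
for i in range(8):
    im,d=eyes.get_image("scene");ds.append(d)
ds=np.array(ds);print("std mm",np.median(ds.std(0))*1000)
d=np.median(ds,0);np.savez("scene_avg.npz",im=im,d=d)
p=observe()["position"]
for L0 in (0,):axis("scene_avg.npz",p)
P=cloud("scene",im,d);C=im.astype(int)
a,b,c,e=200,245,240,310
q=P[a:b,c:e].reshape(-1,3);k=C[a:b,c:e].reshape(-1,3)
n0=np.array([-.335,.068,.94])
m=(k[:,0]>k[:,2]*1.4)&(k[:,0]>60)&(q[:,2]>.03)
q=q[m]
for it in range(5):
    c0=q.mean(0);nn=np.linalg.svd(q-c0)[2][2];nn*=np.sign(nn[2]);r=(q-c0)@nn;print(nn.round(3),len(q),r.std()*1000);q=q[abs(r)<max(.003,1.5*r.std())]
# probe row-wise along image
for v in range(188,218,2):
    row=im[v,285:310].sum(1);print(v,row.tolist())
E
```

```text
std mm 6.3587527
41 axis [-0.301  0.127  0.945] angle to n0 deg 3.9 pt-g mm [ 2.4 -0.3  0.8] tip [0.5532 0.0777 0.0698]
[-0.257  0.055  0.965] 1047 6.49981445509326
[-0.287  0.059  0.956] 986 3.460310298199912
[-0.317  0.066  0.946] 887 1.8532838631118855
[-0.332  0.069  0.941] 816 1.0999029848065143
[-0.334  0.069  0.94 ] 806 1.0347654073801784
188 [530, 539, 539, 538, 543, 547, 525, 387, 259, 289, 278, 198, 139, 157, 153, 149, 134, 136, 154, 246, 288, 290, 256, 384, 515]
190 [538, 531, 536, 530, 536, 550, 553, 477, 344, 281, 241, 170, 157, 152, 135, 153, 160, 119, 140, 242, 303, 271, 304, 478, 549]
192 [534, 522, 539, 540, 537, 529, 537, 540, 561, 512, 391, 222, 124, 129, 140, 160, 148, 120, 180, 269, 305, 380, 469, 517, 535]
194 [540, 532, 537, 525, 532, 532, 534, 541, 541, 561, 567, 396, 118, 147, 147, 141, 131, 124, 410, 567, 561, 548, 547, 542, 536]
196 [537, 531, 529, 533, 535, 538, 532, 537, 551, 480, 286, 111, 138, 150, 159, 158, 133, 129, 319, 507, 564, 537, 536, 538, 538]
198 [529, 535, 539, 536, 539, 539, 534, 532, 563, 422, 139, 134, 146, 153, 157, 163, 146, 132, 160, 44
[... 497 characters left out ...]
 456, 525, 545, 530, 531, 534, 526, 532, 539, 545]
208 [533, 537, 538, 531, 538, 536, 537, 529, 540, 541, 500, 343, 211, 277, 348, 487, 550, 542, 537, 539, 538, 540, 530, 540, 535]
210 [533, 529, 533, 546, 539, 543, 553, 538, 540, 553, 507, 336, 225, 283, 384, 502, 548, 540, 533, 546, 535, 533, 532, 532, 538]
212 [392, 382, 436, 423, 416, 415, 434, 450, 451, 503, 516, 460, 298, 342, 448, 526, 537, 542, 537, 543, 541, 545, 529, 534, 532]
214 [279, 348, 436, 422, 434, 430, 446, 431, 444, 444, 457, 386, 274, 369, 439, 445, 439, 421, 430, 450, 521, 546, 537, 543, 536]
216 [400, 412, 434, 423, 423, 429, 424, 425, 441, 432, 439, 418, 372, 417, 438, 430, 429, 427, 424, 484, 544, 539, 543, 539, 546]
```

```bash

python3 - <<'E'
from axis import *
p=observe()["position"];g=p+[0,0,.005]
n=np.array([-.335,.069,.94]);n/=np.linalg.norm(n)
a=g-.02*n;t=g-.1214*n
print(p,"tip model",t,"proj",proj("scene",a),proj("scene",t))
ring=np.array([.5605,.0815,.0519]);print("ring proj",proj("scene",ring),"diff",ring-t,"along n",(ring-t)@n*1000, "lat",((ring-t)-((ring-t)@n)*n)*1000)
for dx in(0,.01):print(proj("scene",t+[dx,0,0])-proj("scene",t),proj("scene",t+[0,dx,0])-proj("scene",t),proj("scene",t-dx*n)-proj("scene",t))
d=np.load("scene_avg.npz")["d"]
im=np.load("scene_avg.npz")["im"]
c=cv2.resize(im[195:230,275:315,::-1],None,fx=16,fy=16,interpolation=0);cv2.imwrite("pics/big.png",cv2.convertScaleAbs(c,alpha=1.3))
E
```

```text
[0.51469876 0.09324979 0.17744939] tip model [0.55535585 0.08487565 0.06836681] proj [300.39256979 191.82748866] [298.07701973 215.29902301]
ring proj [297.11564326 219.09198431] diff [ 0.00514415 -0.00337565 -0.01646681] along n -17.429903398164367 lat [-0.69315312 -2.1733354  -0.08749591]
[0. 0.] [0. 0.] [0. 0.]
[0.15849422 2.01050324] [ 2.6095994  -0.05577369] [-0.22149311  2.24516118]
```

View pics/big.png

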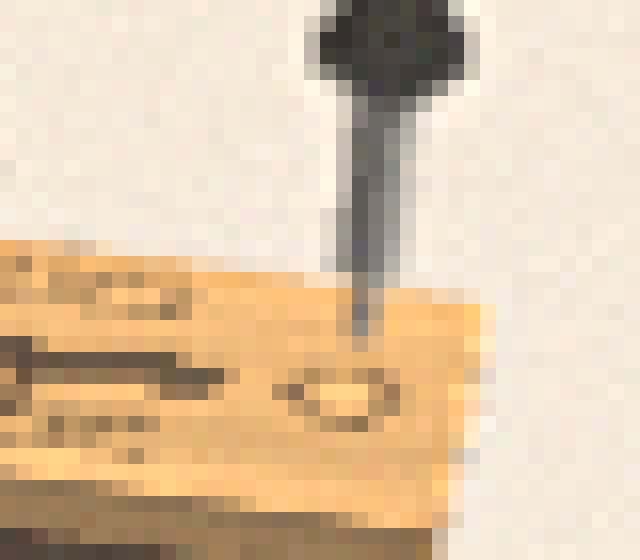

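>>> {"fn": "step_arm", "kwargs": {"series": [[[0.015,0,-0.001,-0.003,0],[0.015,0.001,-0.002,-0.006,0],[0.015,0.002,-0.003,-0.009,0],[0.015,0.003,-0.003,-0.0115,0],[0.015,0.003,-0.003,-0.0115,0],[0.015,0.003,-0.003,-0.0115,0]]], "squeeze": 40}}

```text
clock: 14.08
position: [0.5176, 0.0901, 0.1656]
ee_rot: [0.327, 3.122, -0.007]
force: [-0.2, 0.6, -1.2]
width: 0.279
```

```bash

python3 - <<'E'
from axis import *
o=observe();p=o["position"];g=p+[0,0,.005];print(p,o["force"])
n=np.array([-.335,.069,.94]);n/=np.linalg.norm(n);t=g-.1214*n;ring=np.array([.5605,.0815,.0519])
print("along",(ring-t)@n*1000,"lat",((ring-t)-((ring-t)@n)*n)*1000)
im,d=eyes.get_image("scene")
c=cv2.resize(im[195:230,275:315,::-1],None,fx=16,fy=16,interpolation=0);cv2.imwrite("pics/big2.png",cv2.convertScaleAbs(c,alpha=1.3))
E
```

```text
[0.51761574 0.09013456 0.16562964] [-0.22353827  0.64100288 -1.15445894]
along -5.130802673748297 lat [0.50885819 0.09351127 0.17448427]
```

View pics/big2.png

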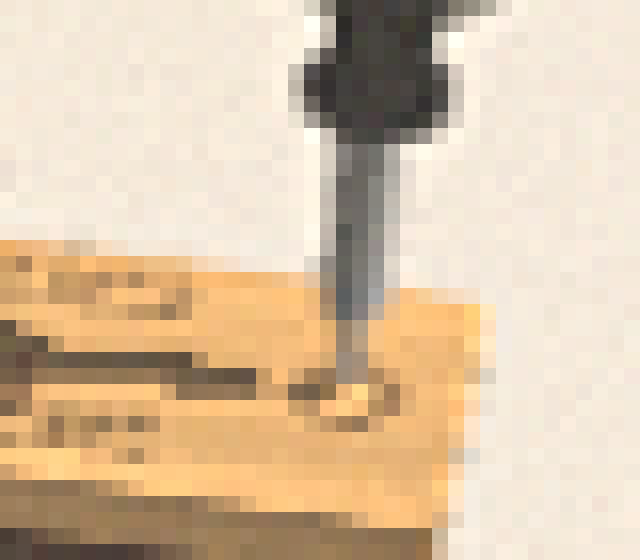

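>>> {"fn": "step_arm", "kwargs": {"series": [[[0.015,0,-0.001,-0.001,0],[0.015,0.001,-0.0015,-0.002,0],[0.015,0.001,-0.002,-0.003,0],[0.015,0.001,-0.002,-0.004,0],[0.015,0.002,-0.002,-0.005,0],[0.015,0.002,-0.002,-0.006,0],[0.015,0.0025,-0.002,-0.007,0],[0.015,0.003,-0.002,-0.0075,0],[0.015,0.003,-0.002,-0.0075,0]]]}}

```text
clock: 14.88
position: [0.5205, 0.088, 0.1582]
ee_rot: [0.327, 3.122, -0.007]
force: [-2.0, -0.9, 2.2]
width: 0.277
```

```bash
cat > chk.py <<'E'
from axis import *
import sys
F=[];Q=[];ds=[]
n=np.array([-.335,.069,.94]);n/=np.linalg.norm(n)
for i in range(6):
    im,d=eyes.get_image("scene");ds.append(d);o=observe();F.append(o["force"]);Q.append(o["position"])
p=np.mean(Q,0);g=p+[0,0,.005];t=g-.1214*n;ring=np.array([.5605,.0815,.0519])
print(p,"F",np.mean(F,0).round(2),"std",np.std(F,0).round(2),"Fn over -1.1 weight",(np.mean(F,0)+[0,0,1.15])@n)
print("along",(ring-t)@n*1000,"lat",((ring-t)-((ring-t)@n)*n)*1000,o["clock"])
np.savez("scene_c.npz",im=im,d=np.median(ds,0));axis("scene_c.npz",p)
c=cv2.resize(im[195:230,275:315,::-1],None,fx=16,fy=16,interpolation=0);cv2.imwrite(f"pics/{sys.argv[1]}.png",cv2.convertScaleAbs(c,alpha=1.3))
E
python3 chk.py c7
```

```text
[0.52051531 0.08806622 0.15827628] F [-1.62 -1.22  1.48] std [0.59 0.69 0.44] Fn over -1.1 weight 2.9259434007328533
along 2.8930702953351624 lat [ 0.29649384  1.60836193 -0.01239525] 15.1833
38 axis [-0.3    0.145  0.943] angle to n0 deg 4.8 pt-g mm [2.1 0.9 0.5] tip [0.5586 0.0716 0.0506]
```

View pics/c7.png

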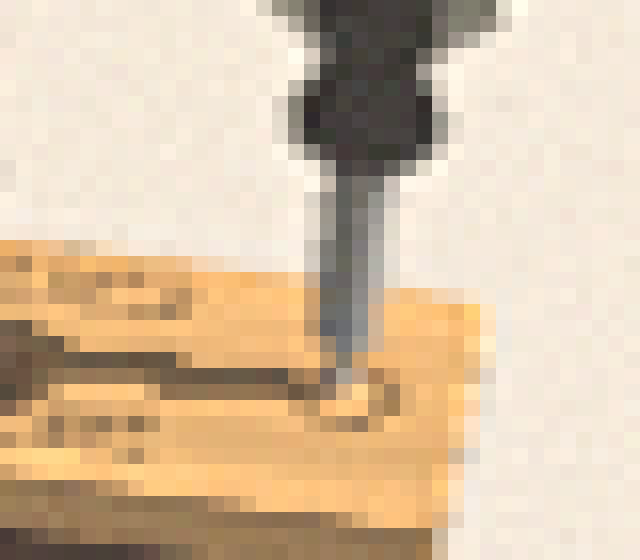

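>>> {"fn": "step_arm", "kwargs": {"series": [[[0.015,0.0005,0,-0.001,0],[0.015,0.001,0,-0.002,0],[0.015,0.001,0,-0.0025,0],[0.015,0.001,0,-0.0025,0],[0.015,0.001,0,-0.0025,0]]]}}

```text
clock: 15.6
position: [0.5215, 0.088, 0.1558]
ee_rot: [0.327, 3.122, -0.007]
force: [-2.4, -1.5, 2.1]
width: 0.277
```

```bash
python3 chk.py c8
```

```text
[0.52149734 0.08804842 0.15580565] F [-2.69 -1.74  2.39] std [0.41 0.55 0.19] Fn over -1.1 weight 4.111454637991558
along 5.544902367701521 lat [ 0.2025662   1.44323558 -0.03374849] 15.9
39 axis [-0.252  0.045  0.967] angle to n0 deg 5.2 pt-g mm [ 5.6 -6.9  1.8] tip [0.5574 0.0758 0.0466]
```

View pics/c8.png

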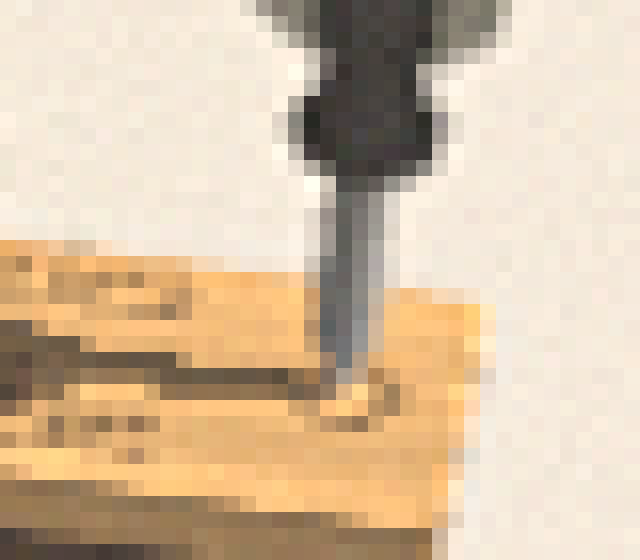

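```bash
python3 - <<'E'
from h import *
p=np.array([.5147,.0932,.1774]);g=p+[0,0,.005]
# hover: tip px approx v 215.8 ; collar centre by mask on averaged image
im=np.load("scene_avg.npz")["im"].astype(int)
s=im.sum(2)[194:204,285:310]; w=[(v+190, [round(x) for x in (0,)]) for v in ()]
for th in (10,14,16,18,20,22,24):
    t=np.radians(th);n=np.array([-np.sin(t)*.98,np.sin(t)*.2,np.cos(t)])
    top=proj("scene",g-.0384*n);bot=proj("scene",g-.0464*n);tip=proj("scene",g-.1214*n)
    print(th,"collar",((top+bot)/2).round(2),"tip",tip.round(2),"dv",(tip-(top+bot)/2).round(2))
for v in range(190,204): print(v,im[v,292:306].sum(1).tolist())
print([int(x) for x in im[204:220,297].sum(1)])
E
```

```text
10 collar [300.1  196.09] tip [298.77 212.22] dv [-1.33 16.14]
14 collar [300.   196.54] tip [298.49 213.55] dv [-1.52 17.01]
16 collar [299.96 196.75] tip [298.35 214.17] dv [-1.61 17.42]
18 collar [299.91 196.95] tip [298.22 214.75] dv [-1.69 17.81]
20 collar [299.86 197.14] tip [298.08 215.31] dv [-1.78 18.18]
22 collar [299.82 197.31] tip [297.95 215.84] dv [-1.87 18.53]
24 collar [299.77 197.47] tip [297.82 216.34] dv [-1.95 18.86]
190 [477, 344, 281, 241, 170, 157, 152, 135, 153, 160, 119, 140, 242, 303]
191 [564, 504, 372, 243, 150, 129, 143, 157, 144, 153, 147, 147, 239, 293]
192 [540, 561, 512, 391, 222, 124, 129, 140, 160, 148, 120, 180, 269, 305]
193 [534, 546, 557, 599, 436, 115, 122, 163, 149, 151, 127, 274, 416, 438]
194 [541, 541, 561, 567, 396, 118, 147, 147, 141, 131, 124, 410, 567, 561]
195 [534, 546, 544, 433, 219, 122, 151, 143, 160, 140, 172, 452, 575, 551]
196 [537, 551, 480, 286, 111, 138, 150, 159, 158, 133, 129, 319, 507, 564]
197 [535, 558, 418, 117, 114, 131, 158, 126, 153, 147, 144, 158, 447, 559]
198 [532, 563, 422, 139, 134, 146, 153, 157, 163, 146, 132, 160, 447, 550]
199 [550, 550, 461, 301, 176, 139, 144, 153, 139, 137, 149, 239, 456, 555]
200 [536, 546, 568, 529, 372, 193, 150, 159, 139, 200, 319, 504, 572, 548]
201 [533, 533, 554, 565, 480, 295, 210, 201, 265, 403, 538, 562, 546, 539]
202 [531, 541, 545, 556, 482, 289, 240, 251, 386, 528, 560, 549, 545, 532]
203 [535, 536, 549, 555, 439, 234, 241, 310, 409, 513, 547, 535, 538, 541]
[238, 249, 206, 210, 211, 216, 225, 228, 298, 301, 274, 318, 372, 409, 340, 480]
```

```bash
python3 - <<'E'
from h import *
o=observe();print(o["clock"],o["force"],np.abs(o["dq"]).max(),o["width"]);print(arm.sign_off())
E
```

```text
15.9 [-2.30720469 -0.92587922  2.03425221] 0.0021871600659006084 0.2794232268086187
the job is handed in; nothing more can be done
None
```

I finished the sequence and handed the job in at about 16 s. The gripper is still holding the probe on the ring mark; sign-off gives no verdict, so what follows is from my own checks.

**Keys:** I pressed the big, bar and small keys on the grey meter, in that order. Each one reached its stop: the fingertips ended about 44 mm above the table and the force rose to 20, 24 and 35 N. Pictures before the bar and small presses showed the other keys up. I did not look at the meter again after the last press.

**Probe:** The moves only turn the hand about the vertical, so I could not tilt the probe with the wrist. Instead I lifted it and kept the tip in the stand's hole. I then pivoted the probe about the jaw axis against the hole's edge until it matched the board's slope. After that I gripped harder, at 25 N and then 40 N, took it clear of the stand and pushed it along the board's normal into the ring.

**Last checks:**
- **Push:** about 4.1 N along the normal, or roughly 6 mm of tip travel. The position-based figure of 5.5 mm agrees.
- **Position:** the tip is about 1–2 mm from the ring's centre in the scene picture. The top camera's view was blocked by the arm, so I could not confirm it there.
- **Stillness:** the arm was still, with the jaws closed on the 26 mm handle.

**Disagreements:**
- **Camera offset:** the two cameras differed by about 4–6 mm in y. I used positions relative to the hand and the ring to get round this.
- **Tilt:** depth fits put the probe 3–5° from square, on noisy data. The picture geometry gave about 20°, matching the board to within roughly 3°. All of these are inside the 8° limit.

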